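# Rinse the blue cup and put it on its saucer

## Robot

A 6-joint arm with a two-finger parallel gripper is mounted at the origin on the work surface. World frame = base frame: x ahead of the robot, y to its left, z up, the work surface at z = 0. Lengths are in m, angles in rad, forces in N, time in s.
With the tool pointing down it reaches from about 0.375 to 0.9 m from the base axis. Payload 3.1 kg.
Tool frame: the origin (TCP) lies midway between the tips of the shut fingers; the grasp point (between the pads) lies 19 mm behind it (manip.pinch_z is the distance from the TCP to the grasp point, in m); z points along the fingers, y is the line along which they close (so a half turn about z gives the same grasp; the last joint's range is limited). The gripper opens to 85 mm and grips with 20 to 120 N. Pads are 22 mm wide; open, the fingers measure 114 mm over their backs; the gripper's body (76 mm by 85 mm) begins 54 mm behind the grasp point. The pads swing forward as they close: fully open they stand 13 mm farther back than shut.
Start: joints at [1.083, 0.527, 1.433, -0, 1.181, -0.178], TCP at [0.191, 0.595, 0.231] pointing down, gripper open.
Joint ranges: [-3.08, 3.08], [-0.75, 2.2], [0.22, 2.44], [-1.43, 4.57], [0, 2.65], [-2.85, 2.85]. Speed limits (rad/s): [2.79, 2.79, 3.14, 3.14, 3.14, 3.14].

## Interface

Orientations are given as a unit quaternion [x, y, z, w].
In Python, from station import manip, viewer, ticket gives the robot as it stands.
- The arm moves only by the shell command python3 -m creep 'ROWS' [FORCE]. ROWS is JSON, a list of rows, each an object with "slide": the shift along the tool's x, y, z in cm, a list of three; "angular": the turn, a rotation vector about the tool's x, y, z in rad, a list of three; "claw": the opening, from -1 (shut) to 1 (fully open). A call has 1 to 10 rows; each row shifts and turns the commanded pose from where the row before left it, along the tool's axes as they then stand; what a row does not reach is not made up. A row lasts 1/12 s, in which the tool goes at most 41.7 mm and 7.16 degrees, less where a joint would pass 70% of its speed; a pose out of reach is approached as far as the arm can. A call with a gripper value outside its range is refused whole. The fingers move at their own pace and stop on an object; FORCE is the grip in N (left out, the last holds). Time passes only in rows, so rows that do not move let the fingers close. It gives the time, the measured TCP pose, the force, the opening and the grip force at its end, in the units of the state.
- manip.sense(): the state, without advancing time (a new reading comes with each control period).
- viewer.snapshot(name): name is "side" or "top" or "wrist"; returns the picture (384x512x3 uint8, blue, green, red); there is no depth.
- viewer.calibration(name): a dict with "fov_y" (degrees; the focal length in pixels is half the picture's height over the tangent of half this angle, whatever the lens; pixels are square), "cx", "cy" (the principal point, pixels), "k1" (the pictures are not rectified: a ray, as slopes to the right and down, at radius r is drawn at 1 + k1 r^2 times it, then the intrinsics apply), "T" (4x4, takes a point from camera to world coordinates); the wrist camera has in their place "tool_from_camera" (4x4, takes a point from camera to tool coordinates, whose origin is the TCP and whose axes are the flange's). Camera axes: x right, y up, looking along -z (the intrinsics and any distortion apply to the point x, -y, -z); pixel columns grow to the right and rows downward; lengths in m; the calibration is good to about 2 mm. A picture is of the moment at which its call begins: read the wrist's pose just before it. calibration takes no time and is no camera call.
- ticket.sign_off(): hands the job in; it is judged then, once.
The state is a dict: "t": time; "q": joint angles; "qd": joint speeds; "tau": joint torques, N m; "tcp_pos": TCP position; "tool_rot": TCP orientation; "force": force on the tool from outside, world axes, zero at the start; "ft_torque": the same for the moment, N m; "finger_gap": opening from 0.0 (shut) to 1.0 (fully open); "gripper_force": force on a finger pad.
Only numpy, scipy, OpenCV 4.12 (cv2) and the standard library are available. Lean on these libraries where they do the work, as an engineer would, in place of code of your own. Each camera call takes 0.05 s, during which the arm holds its last target. There are 200 camera calls.

## Task

Rinse the blue cup: pick it up as it is, mouth down, press it down squarely on the middle of the rinser's sprung pad until the pad is all the way down, and keep hold of it there for two seconds. Then set it gently, still mouth down, in the middle of the saucer of its own colour and let go, leaving the yellow cup and saucer and everything else where they stand.

Things in the scene. Friction and masses are not known exactly. Their poses are not given: they have to be found in the camera images.
- cup_blue: blue glazed ceramic cup standing MOUTH DOWN, straight walls, outer diameter 60 mm, height 85 mm, wall 4 mm, about 0.2 kg. Origin: centre of the mouth (its underside as it stands); z up to the closed foot. A loop handle on its +x side reaches 60 mm from the cup's axis, 17 to 69 mm above the mouth; the +y and -y walls are free to grasp, 60 mm apart
- saucer_blue: blue ceramic saucer lying on the table: outer diameter 140 mm, rim 14 mm high; a flat round well 90 mm across in its middle, the well's floor 6 mm above the origin. Origin at the centre of the underside, z up
- rinser: cup rinser, fixed to the worktop: round stainless base, diameter 160 mm, 40 mm high, with a round black sprung pad on top. Origin at the centre of the base's underside, z up
- pad_top (a point): centre of the top face of the rinser's black pad (pad diameter 92 mm, flat, with a brass nozzle 16 mm wide and 8 mm high in the middle that goes inside the cup's mouth). 66 mm above the table when up, 52 mm when fully down; it moves with the pad
- rinser_pad (a joint): travel of the sprung pad in m: 0 up, 0.014 fully down at its stop. The spring needs about 6 N to start and 12 N at the stop, more than the cup's weight, and pushes the pad up again when let go
- cup_yellow: bystander: the same cup in yellow, also mouth down
- saucer_yellow: bystander: the same saucer in yellow
- moka: bystander: eight-sided aluminium moka pot, about 95 mm wide and 175 mm tall, black handle on +y out to 85 mm; origin at the centre of the underside
- jug: bystander: stainless milk jug, 84 mm wide and 105 mm tall, handle on +y out to 70 mm; origin at the centre of the underside
- spoon: bystander: wooden spoon lying flat, 240 mm long along its x axis; origin on its underside
- sugar: bystander: glass sugar jar with wooden cap, diameter 76 mm, 110 mm tall; origin at the centre of the underside
- tin: bystander: coffee tin with a red band, diameter 90 mm, 130 mm tall; origin at the centre of the underside
Not all that is in view belongs to the job. Of the things that look like the saucer_blue, the larger one is meant.

How it is judged:
By the outcome, as a careful person would: the job done as asked, in the order asked, and still so for the second after the job is handed in, with the robot touching nothing.
It also fails if it takes over 45 s, if anything falls off the work surface, if the arm or the gripper's body presses on something with over 40 N, if the wrist force passes 120 N, or if a joint passes its speed limit or range.

## Working session

There is one attempt and no reset: what is moved stays moved. The work goes in short steps, Python scripts to look and compute and a shell command to move; the robot and the scene stay as the last step left them, time stands still between calls to the robot, and variables do not carry over. Pictures are saved under pics/ and viewed, at most 10 in all, crops included, and the job is handed in when it is done.

```bash
mkdir -p pics; ls; python3 - <<'E'
from station import manip, viewer
import cv2,numpy as np
for n in("side","top"):
    cv2.imwrite(f"pics/{n}0.png",viewer.snapshot(n)); c=viewer.calibration(n); print(n,{k:np.round(v,4).tolist() for k,v in c.items()})
print({k:np.round(v,4).tolist() for k,v in viewer.calibration("wrist").items()})
print(manip.sense(),manip.pinch_z)
E
```

```text
pics
side {'fov_y': 42.631, 'cx': 254.3802, 'cy': 192.1992, 'k1': -0.1924, 'T': [[0.95, 0.2348, -0.2057, 0.1954], [-0.3121, 0.7113, -0.6298, -1.0445], [-0.0016, 0.6625, 0.749, 1.2673], [0.0, 0.0, 0.0, 1.0]]}
top {'fov_y': 45.1234, 'cx': 258.9717, 'cy': 193.0442, 'k1': -0.1352, 'T': [[-0.0732, 0.9743, -0.2132, 0.2747], [-0.9973, -0.0723, 0.0124, -0.0374], [-0.0034, 0.2136, 0.9769, 1.2412], [0.0, 0.0, 0.0, 1.0]]}
{'fov_y': 69.2547, 'cx': 253.2376, 'cy': 191.1903, 'k1': -0.0154, 'tool_from_camera': [[-0.0, 0.9464, 0.3229, 0.0838], [1.0, 0.0001, -0.0003, 0.0004], [-0.0003, 0.3229, -0.9464, -0.1415], [0.0, 0.0, 0.0, 1.0]]}
{'t': 0.1, 'q': array([ 1.08248955e+00,  5.28381777e-01,  1.43377782e+00, -3.76182985e-05,
        1.18141453e+00, -1.78506182e-01]), 'qd': array([ 0.0002643 , -0.00242006, -0.00337166,  0.00149253, -0.00093777,
       -0.00125304]), 'tau': array([-1.61107137e-04, -4.43304420e+01, -1.78585160e+01, -2.34620193e-04,
        3.88831730e-03,  2.27171370e-05]), 'tcp_pos': array([0.19021821, 0.59466686, 0.23042505]), 'tool_rot': array([ 1.54274442e-01,  9.88027537e-01, -9.41868728e-04, -3.07794797e-04]), 'force': array([-0.01700472, -0.49193852,  0.67552267]), 'ft_torque': array([-0.03041358,  0.00247118, -0.04276523]), 'gripper_force': 0.0, 'finger_gap': 1.0044152405907276} 0.0187
```

View pics/top0.png

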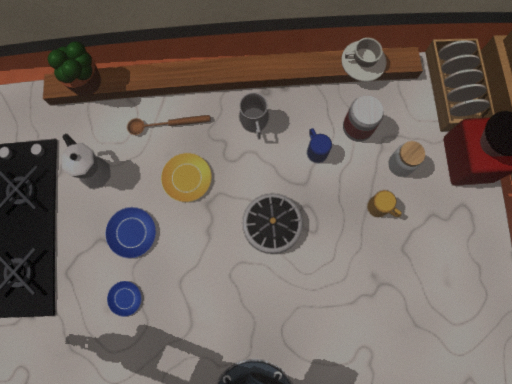

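View pics/side0.png

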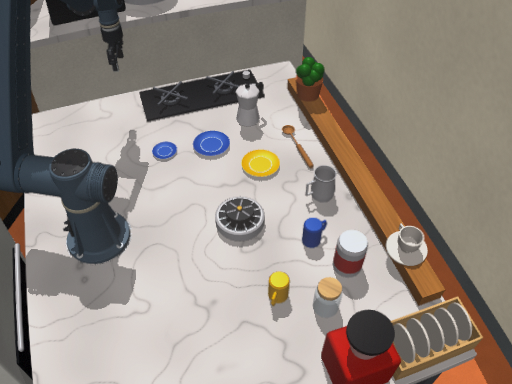

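The top view shows blue saucers at (131,232), which is the larger, and (125,298), which is smaller. The larger one is meant. The blue cup is at (319,147) with its handle toward (312,132), the rinser at (273,222), and the yellow cup at (385,203). Next I'll confirm these in an enlarged crop.

```bash
python3 - <<'E'
import cv2,numpy as np
a=cv2.imread("pics/top0.png")
def crop(u,v,w,h,s): return cv2.resize(a[v:v+h,u:u+w],None,fx=s,fy=s,interpolation=cv2.INTER_CUBIC)
# saucers 90..180 x 200..325 (x4: 360x500) ; cup 295..345,120..170 (x5) ; rinser 235..310,190..255
m=np.zeros((600,800,3),np.uint8)
for (u,v,w,h,s),(X,Y) in (((95,200,75,125,4),(0,0)),((300,120,40,50,5),(310,0)),((235,185,75,75,4),(310,270)),):
    c=crop(u,v,w,h,s); m[Y:Y+c.shape[0],X:X+c.shape[1]]=c
cv2.imwrite("pics/crop.png",m[:580,:640])
E
cat > h.py <<'E'
import cv2,numpy as np
from station import manip,viewer
from scipy.spatial.transform import Rotation as R
def cam(n):
    c=viewer.calibration(n)
    if "T" in c: return c,np.array(c["T"])
    s=manip.sense();W=np.eye(4);W[:3,:3]=R.from_quat(s["tool_rot"]).as_matrix();W[:3,3]=s["tcp_pos"]
    return c,W@np.array(c["tool_from_camera"])
def K(c):
    f=192/np.tan(np.radians(c["fov_y"])/2);return np.array([[f,0,c["cx"]],[0,f,c["cy"]],[0,0,1]])
def unproj(c,T,uv,z):
    p=cv2.undistortPoints(np.array(uv,float).reshape(-1,1,2),K(c),np.array([c["k1"],0,0,0.]),None,None) .reshape(-1,2)
    d=np.c_[p[:,0],-p[:,1],-np.ones(len(p))]@T[:3,:3].T
    return T[:3,3]+d*((z-T[2,3])/d[:,2])[:,None]
def proj(c,T,P):
    q=(np.atleast_2d(P)-T[:3,3])@T[:3,:3]; q=q*[1,-1,-1]
    return cv2.projectPoints(q,np.zeros(3),np.zeros(3),K(c),np.array([c["k1"],0,0,0.]))[0].reshape(-1,2)
E
```

```text
(no output)
```

View pics/crop.png

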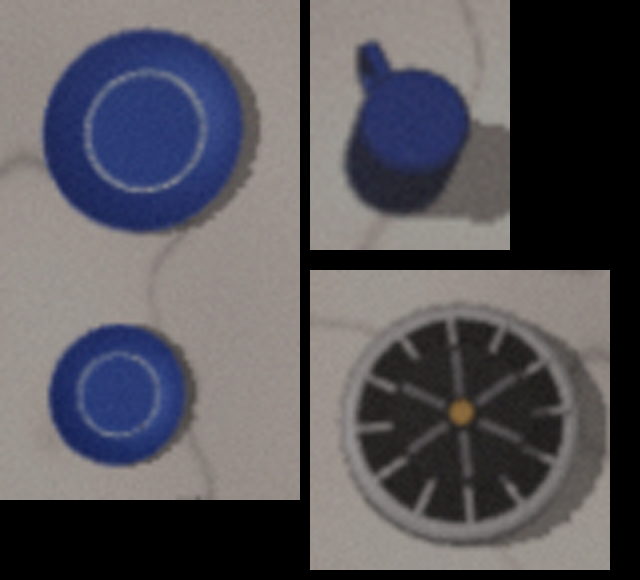

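The crop confirms it. The large saucer has its rim centre at (130.4,232.4), the cup's foot disc is at (320.6,143.6) with its handle tip near (312,128.5), and the rinser nozzle is at (272.4,220.1).

```bash
python3 - <<'E'
from h import *
c,T=cam("top")
def p(n,uv,z): print(n,np.round(unproj(c,T,[uv],z)[0],4))
p("cup",(320.6,143.6),.085);p("cupedgeR",(331.4,143.6),.085);p("htip",(312,128.5),.065)
p("nozzle",(272.4,220.1),.074)
p("saucer rim",(130.4,232.4),.014);p("rimL",(105.3,232.4),.014);p("rimR",(155.3,232.4),.014);p("ring",(130.9,232.3),.006)
p("small",(124,298),.01)
p("yel cup",(385,201),.085);p("sugar",(411,153),.11);p("tin",(366,112),.13)
c2,T2=cam("side")
cup=unproj(c,T,[(320.6,143.6)],.085)[0];noz=unproj(c,T,[(272.4,220.1)],.074)[0];s=unproj(c,T,[(130.4,232.4)],.014)[0]
pr=proj(c2,T2,[cup,noz,s]);print(pr)
a=viewer.snapshot("side");m=np.zeros((420,780,3),np.uint8)
for i,((u,v),r) in enumerate(zip(pr,(26,26,26))):
    u0,v0=int(round(u))-r,int(round(v))-r
    m[:260,i*260:i*260+260]=cv2.resize(a[v0:v0+2*r,u0:u0+2*r],(260,260),interpolation=cv2.INTER_CUBIC)
    cv2.drawMarker(m,(int((u-u0+.5)*5)+i*260,int((v-v0+.5)*5)),(0,255,0),0,16,1)
cv2.imwrite("pics/side_c.png",m[:260])
E
```

```text
cup [ 0.6479 -0.2236  0.085 ]
cupedgeR [ 0.6459 -0.2521  0.085 ]
htip [ 0.6987 -0.2081  0.065 ]
nozzle [ 0.4564 -0.0812  0.074 ]
saucer rim [0.4597 0.3015 0.014 ]
rimL [0.4643 0.3712 0.014 ]
rimR [0.4551 0.2332 0.014 ]
ring [0.4611 0.3023 0.006 ]
small [0.286  0.3244 0.01  ]
yel cup [ 0.4822 -0.3742  0.085 ]
sugar [ 0.5985 -0.4528  0.11  ]
tin [ 0.7109 -0.3435  0.13  ]
[[311.94916586 222.75888428]
 [238.30775773 206.19472514]
 [209.8998238  141.85896373]]
```

View pics/side_c.png

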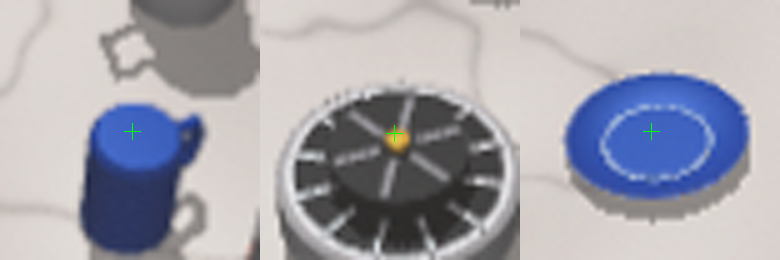

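The side view agrees with the top-view points to about 1 px. The handle points roughly 17° from world x, so I'll close along the cup's ±y walls with the tool x axis at yaw ≈0.3 rad. First I move over the cup.

```bash
python3 -m creep '[{"slide":[-2.86,-2.67,0],"angular":[0,0,0],"claw":1},{"slide":[-2.86,-2.67,0],"angular":[0,0,0],"claw":1},{"slide":[-2.86,-2.67,0],"angular":[0,0,0],"claw":1},{"slide":[-2.86,-2.67,0],"angular":[0,0,0],"claw":1},{"slide":[-2.86,-2.67,0],"angular":[0,0,0],"claw":1},{"slide":[-2.86,-2.67,0],"angular":[0,0,0],"claw":1},{"slide":[-2.86,-2.67,0],"angular":[0,0,0],"claw":1},{"slide":[-2.86,-2.67,0],"angular":[0,0,0],"claw":1},{"slide":[-2.86,-2.67,0],"angular":[0,0,0],"claw":1},{"slide":[-2.86,-2.67,0],"angular":[0,0,0],"claw":1}]'
python3 -m creep '[{"slide":[-2.86,-2.67,0],"angular":[0,0,0],"claw":1},{"slide":[-2.86,-2.67,0],"angular":[0,0,0],"claw":1},{"slide":[-2.86,-2.67,0],"angular":[0,0,0],"claw":1},{"slide":[-2.86,-2.67,0],"angular":[0,0,0],"claw":1},{"slide":[-2.86,-2.67,0],"angular":[0,0,0],"claw":1},{"slide":[-2.86,-2.67,0],"angular":[0,0,0],"claw":1},{"slide":[-2.86,-2.67,0],"angular":[0,0,0],"claw":1},{"slide":[-2.86,-2.67,0],"angular":[0,0,0],"claw":1},{"slide":[-2.86,-2.67,0],"angular":[0,0,0],"claw":1},{"slide":[-2.86,-2.67,0],"angular":[0,0,0],"claw":1}]'
```

```text
t: 0.98
tcp_pos: [0.3819, 0.252, 0.2313]
tool_rot: [0.154, 0.988, 0.0, -0.0]
force: [1.2, -0.8, -0.0]
finger_gap: 0.996
gripper_force: 0.0
t: 1.82
tcp_pos: [0.5729, -0.0896, 0.231]
tool_rot: [0.155, 0.988, 0.0, -0.0]
force: [-0.2, -0.0, 0.0]
finger_gap: 0.997
gripper_force: 0.0
```

```bash
python3 -m creep '[{"slide":[-2.86,-2.67,0],"angular":[0,0,0.12],"claw":1},{"slide":[0,0,0],"angular":[0,0,0.12],"claw":1},{"slide":[0,0,0],"angular":[0,0,0.12],"claw":1},{"slide":[0,0,0],"angular":[0,0,0.12],"claw":1},{"slide":[0,0,0],"angular":[0,0,0.12],"claw":1},{"slide":[0,0,0],"angular":[0,0,0.12],"claw":1},{"slide":[0,0,0],"angular":[0,0,0.12],"claw":1},{"slide":[0,0,0],"angular":[0,0,0.12],"claw":1},{"slide":[0,0,0],"angular":[0,0,0.12],"claw":1},{"slide":[0,0,0],"angular":[0,0,0.12],"claw":1}]'
python3 -m creep '[{"slide":[0,0,0],"angular":[0,0,0.12],"claw":1},{"slide":[0,0,0],"angular":[0,0,0.12],"claw":1},{"slide":[0,0,0],"angular":[0,0,0.12],"claw":1},{"slide":[0,0,0],"angular":[0,0,0.12],"claw":1},{"slide":[0,0,0],"angular":[0,0,0.12],"claw":1},{"slide":[0,0,0],"angular":[0,0,0.12],"claw":1},{"slide":[0,0,0],"angular":[0,0,0.12],"claw":1},{"slide":[0,0,0],"angular":[0,0,0.12],"claw":1},{"slide":[0,0,0],"angular":[0,0,0.12],"claw":1},{"slide":[0,0,0],"angular":[0,0,0.12],"claw":1}]'
```

```text
t: 2.65
tcp_pos: [0.5913, -0.1218, 0.2309]
tool_rot: [0.687, 0.726, -0.0, -0.0]
force: [-0.4, 0.8, 0.7]
finger_gap: 0.998
gripper_force: 0.0
t: 3.48
tcp_pos: [0.5913, -0.1218, 0.2309]
tool_rot: [0.977, 0.211, -0.0, -0.0]
force: [0.5, -0.2, 0.3]
finger_gap: 1.001
gripper_force: 0.0
```

```bash
python3 -m creep '[{"slide":[0,0,0],"angular":[0,0,0.12],"claw":1},{"slide":[0.8,3.85,0],"angular":[0,0,0],"claw":1},{"slide":[0.8,3.85,0],"angular":[0,0,0],"claw":1},{"slide":[0.8,3.85,0],"angular":[0,0,0],"claw":1},{"slide":[0,0,0],"angular":[0,0,0],"claw":1},{"slide":[0,0,0],"angular":[0,0,0],"claw":1}]'
python3 - <<'E'
from h import *
c,T=cam("wrist");a=viewer.snapshot("wrist")
for P in ((.648,-.2236,.085),):print(proj(c,T,P))
np.savez("w0.npz",T=T,a=a)
cv2.imwrite("pics/w0.png",cv2.resize(a,(768,576)))
E
```

```text
t: 3.98
tcp_pos: [0.6501, -0.2265, 0.2302]
tool_rot: [0.988, 0.154, -0.0, -0.0]
force: [-0.6, 0.6, -0.8]
finger_gap: 0.999
gripper_force: 0.0
[[250.74587279 179.08119531]]
```

View pics/w0.png

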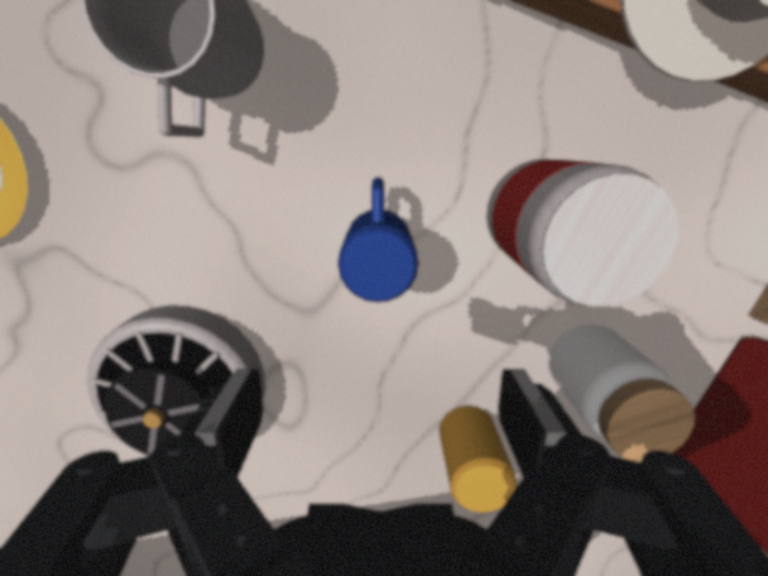

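The wrist view shows the cup's foot disc at (252,174.7) in full-size pixels. The handle points straight up, so the yaw is right. The nozzle is at (102,279).

```bash
python3 - <<'E'
from h import *
d=np.load("w0.npz");T=d["T"];a=d["a"];c=viewer.calibration("wrist")
print(unproj(c,T,[(251.7,174.4)],.085),unproj(c,T,[(101.6,279)],.074))
b=a.astype(int);v=b[...,0]
m=((b[...,0]-b[...,2]>50)).astype(np.uint8);m[:,:200]=0;m[:,310:]=0
ys,xs=np.nonzero(m);print(xs.min(),xs.max(),ys.min(),ys.max())
print([int(v[y,252]) for y in range(135,203,2)])
t=manip.sense();print(t["tcp_pos"],T[:3,3],R.from_quat(t["tool_rot"]).as_matrix().round(4))
E
```

```text
[[ 0.65327173 -0.22300187  0.085     ]] [[ 0.46027648 -0.08299068  0.074     ]]
226 276 120 199
[141, 141, 143, 140, 142, 140, 120, 87, 103, 116, 137, 137, 138, 139, 139, 136, 139, 138, 138, 139, 137, 135, 137, 136, 140, 138, 137, 137, 138, 138, 139, 138, 130, 140]
[ 0.64927065 -0.22478473  0.23019813] [ 0.72899506 -0.20075998  0.37169581] [[ 0.9522  0.3055 -0.0019]
 [ 0.3055 -0.9522  0.0014]
 [-0.0014 -0.0019 -1.    ]]
```

```bash
python3 -m creep '[{"slide":[0.2,-0.1,3],"angular":[0,0,0],"claw":1},{"slide":[0,0,3.5],"angular":[0,0,0],"claw":1},{"slide":[0,0,3.5],"angular":[0,0,0],"claw":1},{"slide":[0,0,3.5],"angular":[0,0,0],"claw":1},{"slide":[0,0,3],"angular":[0,0,0],"claw":1},{"slide":[0,0,2],"angular":[0,0,0],"claw":1},{"slide":[0,0,1.5],"angular":[0,0,0],"claw":1},{"slide":[0,0,0],"angular":[0,0,0],"claw":1},{"slide":[0,0,0],"angular":[0,0,0],"claw":1}]'
python3 -m creep '[{"slide":[0,0,0],"angular":[0,0,0],"claw":0.3},{"slide":[0,0,0],"angular":[0,0,0],"claw":0.1},{"slide":[0,0,0],"angular":[0,0,0],"claw":-0.1},{"slide":[0,0,0],"angular":[0,0,0],"claw":-0.3},{"slide":[0,0,0],"angular":[0,0,0],"claw":-0.5},{"slide":[0,0,0],"angular":[0,0,0],"claw":-0.7},{"slide":[0,0,0],"angular":[0,0,0],"claw":-1},{"slide":[0,0,0],"angular":[0,0,0],"claw":-1}]' 50
```

```text
t: 4.78
tcp_pos: [0.6511, -0.2219, 0.0312]
tool_rot: [0.988, 0.156, -0.001, -0.0]
force: [-0.0, -0.3, 0.6]
finger_gap: 1.0
gripper_force: 0.0
t: 5.45
tcp_pos: [0.653, -0.2237, 0.034]
tool_rot: [0.988, 0.155, 0.002, 0.001]
force: [0.5, 0.7, 7.1]
finger_gap: 0.701
gripper_force: 54.5
```

```bash
python3 -m creep '[{"slide":[0,0,-0.5],"angular":[0,0,0],"claw":-1},{"slide":[0,0,-1.5],"angular":[0,0,0],"claw":-1},{"slide":[0,0,-2],"angular":[0,0,0],"claw":-1},{"slide":[0,0,-3],"angular":[0,0,0],"claw":-1},{"slide":[0,0,-3],"angular":[0,0,0],"claw":-1},{"slide":[0,0,-2],"angular":[0,0,0],"claw":-1},{"slide":[0,0,0],"angular":[0,0,0],"claw":-1},{"slide":[0,0,0],"angular":[0,0,0],"claw":-1}]'
python3 - <<'E'
from h import *
c,T=cam("wrist");s=manip.sense();a=viewer.snapshot("wrist");cv2.imwrite("pics/w1.png",cv2.resize(a,(768,576)))
print(s["tcp_pos"],R.from_quat(s["tool_rot"]).as_matrix().round(4),s["force"],s["finger_gap"])
c=viewer.calibration("wrist");F=np.array(c["tool_from_camera"])
# foot disc in tool frame at tool z = -0.055(+-) : predicted pixels
for z in(-.051,-.054,-.057):print(z,proj(c,F,(0,0,z)))
E
```

```text
t: 6.12
tcp_pos: [0.6519, -0.2231, 0.1531]
tool_rot: [0.988, 0.155, 0.001, 0.001]
force: [-0.2, 0.1, -2.8]
finger_gap: 0.703
gripper_force: 54.7
[ 0.65192572 -0.22312882  0.15307137] [[ 0.9518  0.3068  0.0027]
 [ 0.3068 -0.9518 -0.0015]
 [ 0.0021  0.0022 -1.    ]] [-0.24554321  0.06267252 -2.75983379] 0.702731046186118
-0.051 [[254.83867165 312.71044817]]
-0.054 [[254.8780866  318.27115193]]
-0.057 [[254.91955126 324.12247124]]
```

View pics/w1.png

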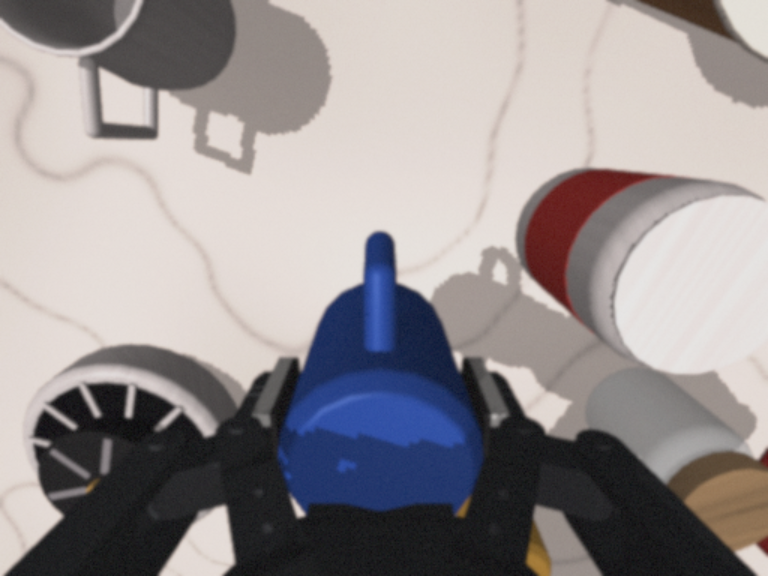

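The wrist view shows the cup held squarely. Its foot disc is centred at column ≈254, with the front edge near row 392/1.5 = 261.

```bash
python3 - <<'E'
from h import *
c=viewer.calibration("wrist");F=np.array(c["tool_from_camera"])
for z in(-.049,-.0515,-.054):
    print(z,unproj(c,F,[(254,246.5),(254,261),(187,300),(321,300)],z).round(4).tolist())
    th=np.radians(np.arange(0,360,2))
    p=proj(c,F,np.c_[.03*np.cos(th),.03*np.sin(th),0*th+z]);print(p[:,0].min(),p[:,0].max(),p[:,1].min())
E
```

```text
-0.049 [[0.0293, -0.0004, -0.049], [0.023, -0.0004, -0.049], [0.0046, -0.0276, -0.049], [0.0046, 0.0269, -0.049]]
181.8799492841831 327.76896073743256 244.9506709369052
-0.0515 [[0.0308, -0.0004, -0.0515], [0.0246, -0.0004, -0.0515], [0.0067, -0.0269, -0.0515], [0.0067, 0.0262, -0.0515]]
180.3791807073619 329.33827867448815 248.38085578784631
-0.054 [[0.0322, -0.0004, -0.054], [0.0262, -0.0004, -0.054], [0.0088, -0.0262, -0.054], [0.0088, 0.0255, -0.054]]
178.80996425362585 330.97442209735976 251.97264289590527
```

```bash
python3 -m creep '[{"slide":[-1.8,-0.63,0],"angular":[0,0,0],"claw":-1},{"slide":[-3.6,-1.26,0],"angular":[0,0,0],"claw":-1},{"slide":[-3.6,-1.26,0],"angular":[0,0,0],"claw":-1},{"slide":[-3.6,-1.26,0],"angular":[0,0,0],"claw":-1},{"slide":[-3.6,-1.26,0],"angular":[0,0,0],"claw":-1},{"slide":[-1.8,-0.63,0],"angular":[0,0,0],"claw":-1},{"slide":[0,0,0],"angular":[0,0,0],"claw":-1},{"slide":[0,0,0],"angular":[0,0,0],"claw":-1}]'
python3 - <<'E'
from h import *
c,T=cam("wrist");s=manip.sense();a=viewer.snapshot("wrist");np.savez("w2.npz",T=T,a=a)
print(T[:3,3],s["tcp_pos"])
b=a.astype(int);hs=cv2.cvtColor(a,cv2.COLOR_BGR2HSV)
m=((hs[...,0]>10)&(hs[...,0]<28)&(hs[...,1]>90)&(hs[...,2]>60)).astype(np.uint8)
n,l,st,ce=cv2.connectedComponentsWithStats(m)
for i in range(1,n):
    if st[i,4]>15: print(st[i],ce[i],unproj(c,T,[ce[i]],.072))
cv2.imwrite("pics/w2.png",cv2.resize(a,(768,576)))
E
```

```text
t: 6.83
tcp_pos: [0.4589, -0.2173, 0.1499]
tool_rot: [0.988, 0.154, -0.001, -0.002]
force: [1.0, -1.0, -1.6]
finger_gap: 0.703
gripper_force: 54.7
[ 0.53810437 -0.19179833  0.29122535] [ 0.45888299 -0.21732399  0.14987938]
[ 82 143  24  21 385] [ 93.83896104 153.23116883] [[ 0.45767987 -0.0824402   0.072     ]]
[ 370  174  105   90 6100] [422.89229508 216.74540984] [[ 0.48888075 -0.36063302  0.072     ]]
```

View pics/w2.png

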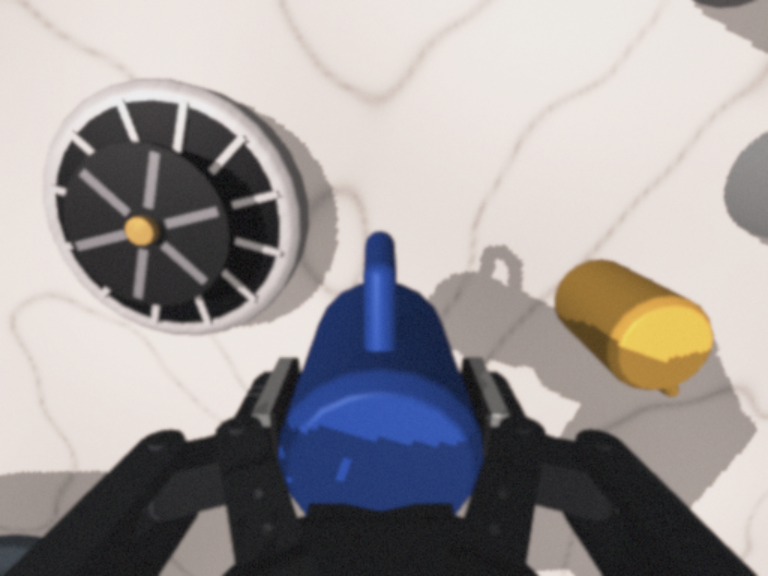

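The nozzle is at (142,231)/1.5, giving (0.458,-0.082). That agrees with the top view to about 2 mm. Moving over it now.

```bash
python3 -m creep '[{"slide":[0.5,-1.6,0],"angular":[0,0,0],"claw":-1},{"slide":[1,-3.23,0],"angular":[0,0,0],"claw":-1},{"slide":[1,-3.23,0],"angular":[0,0,0],"claw":-1},{"slide":[1,-3.23,0],"angular":[0,0,0],"claw":-1},{"slide":[0.5,-1.6,0],"angular":[0,0,0],"claw":-1},{"slide":[0,0,0],"angular":[0,0,0],"claw":-1},{"slide":[0,0,0],"angular":[0,0,0],"claw":-1},{"slide":[0,0,0],"angular":[0,0,0],"claw":-1}]'
python3 - <<'E'
from h import *
P=[];Q=[]
for i in range(4):
    a=viewer.snapshot("top");s=manip.sense();P.append(s["tcp_pos"]);Q.append(R.from_quat(s["tool_rot"]).as_matrix()[:,2])
b=viewer.snapshot("side")
print(np.round(P,4),np.mean(P,0),np.mean(Q,0))
cv2.imwrite("pics/t3.png",np.hstack([cv2.resize(a[170:270,220:320],(400,400),interpolation=2),cv2.resize(b[140:240,190:290],(400,400),interpolation=2)]))
E
```

```text
t: 7.55
tcp_pos: [0.4609, -0.0838, 0.1511]
tool_rot: [0.988, 0.156, 0.001, 0.001]
force: [-0.3, -0.4, -2.5]
finger_gap: 0.701
gripper_force: 54.9
[[ 0.4607 -0.0842  0.1512]
 [ 0.4604 -0.0843  0.1512]
 [ 0.4601 -0.0843  0.1512]
 [ 0.4598 -0.0842  0.1512]] [ 0.46025267 -0.08425147  0.15119515] [ 8.62523616e-04 -5.63790080e-04 -9.99999399e-01]
```

View pics/t3.png

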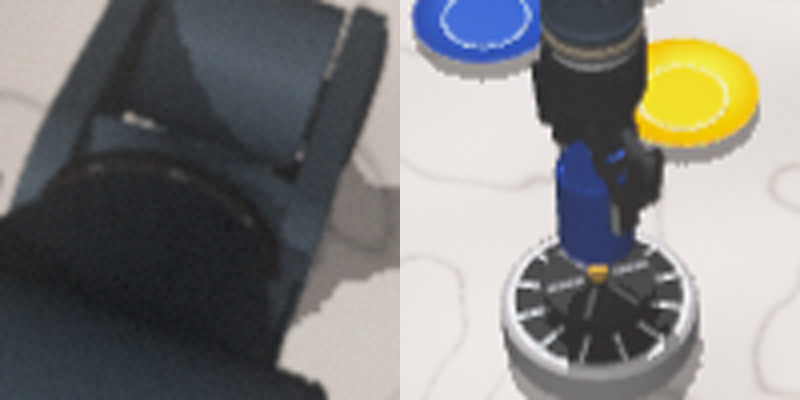

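The side view shows the cup nearly in line above the nozzle: column 595 against 597 in the 4x crop. I'll nudge it slightly and descend.

```bash
python3 -m creep '[{"slide":[0.05,-0.1,1],"angular":[0,0,0],"claw":-1},{"slide":[0,0,1.5],"angular":[0,0,0],"claw":-1},{"slide":[0,0,1],"angular":[0,0,0],"claw":-1},{"slide":[0,0,0.7],"angular":[0,0,0],"claw":-1},{"slide":[0,0,0.5],"angular":[0,0,0],"claw":-1},{"slide":[0,0,0.3],"angular":[0,0,0],"claw":-1},{"slide":[0,0,0],"angular":[0,0,0],"claw":-1},{"slide":[0,0,0],"angular":[0,0,0],"claw":-1}]' 70
python3 -m creep '[{"slide":[0,0,0.3],"angular":[0,0,0],"claw":-1},{"slide":[0,0,0.3],"angular":[0,0,0],"claw":-1},{"slide":[0,0,0.2],"angular":[0,0,0],"claw":-1},{"slide":[0,0,0],"angular":[0,0,0],"claw":-1},{"slide":[0,0,0],"angular":[0,0,0],"claw":-1}]'
python3 -m creep '[{"slide":[0,0,0.3],"angular":[0,0,0],"claw":-1},{"slide":[0,0,0.3],"angular":[0,0,0],"claw":-1},{"slide":[0,0,0],"angular":[0,0,0],"claw":-1},{"slide":[0,0,0],"angular":[0,0,0],"claw":-1}]'
```

```text
t: 8.47
tcp_pos: [0.4597, -0.0823, 0.1015]
tool_rot: [0.988, 0.155, 0.0, 0.0]
force: [0.4, -0.3, -1.7]
finger_gap: 0.698
gripper_force: 75.7
t: 8.88
tcp_pos: [0.4601, -0.0824, 0.0939]
tool_rot: [0.988, 0.155, 0.001, 0.001]
force: [-1.6, -0.2, 4.4]
finger_gap: 0.703
gripper_force: 76.2
t: 9.22
tcp_pos: [0.4601, -0.0824, 0.088]
tool_rot: [0.988, 0.155, 0.001, 0.001]
force: [-1.0, -0.8, 8.6]
finger_gap: 0.698
gripper_force: 76.4
```

```bash
python3 -m creep '[{"slide":[0,0,0.2],"angular":[0,0,0],"claw":-1},{"slide":[0,0,0.1],"angular":[0,0,0],"claw":-1},{"slide":[0,0,0],"angular":[0,0,0],"claw":-1},{"slide":[0,0,0],"angular":[0,0,0],"claw":-1}]'
python3 -m creep '[{"slide":[0,0,0.15],"angular":[0,0,0],"claw":-1},{"slide":[0,0,0],"angular":[0,0,0],"claw":-1},{"slide":[0,0,0],"angular":[0,0,0],"claw":-1}]'
```

```text
t: 9.55
tcp_pos: [0.4602, -0.0824, 0.086]
tool_rot: [0.988, 0.155, 0.001, 0.001]
force: [-1.6, -0.1, 17.1]
finger_gap: 0.693
gripper_force: 77.2
t: 9.8
tcp_pos: [0.4602, -0.0824, 0.0859]
tool_rot: [0.988, 0.155, 0.001, 0.001]
force: [-4.9, 1.0, 29.1]
finger_gap: 0.699
gripper_force: 78.2
```

At the stop: the travel stalled at z = 0.086 and the force jumped. Holding for about 2.5 s.

```bash
for i in 1 2 3; do python3 -m creep '[{"slide":[0,0,0],"angular":[0,0,0],"claw":-1},{"slide":[0,0,0],"angular":[0,0,0],"claw":-1},{"slide":[0,0,0],"angular":[0,0,0],"claw":-1},{"slide":[0,0,0],"angular":[0,0,0],"claw":-1},{"slide":[0,0,0],"angular":[0,0,0],"claw":-1},{"slide":[0,0,0],"angular":[0,0,0],"claw":-1},{"slide":[0,0,0],"angular":[0,0,0],"claw":-1},{"slide":[0,0,0],"angular":[0,0,0],"claw":-1},{"slide":[0,0,0],"angular":[0,0,0],"claw":-1},{"slide":[0,0,0],"angular":[0,0,0],"claw":-1}]' | grep -E 't:|pos|^force'; done
python3 - <<'E'
from h import *
cv2.imwrite("pics/s4.png",cv2.resize(viewer.snapshot("side")[150:230,190:290],(600,480),interpolation=2))
E
```

```text
t: 10.63
tcp_pos: [0.4602, -0.0824, 0.0859]
tool_rot: [0.988, 0.155, 0.001, 0.001]
force: [-4.7, -0.1, 29.4]
t: 11.47
tcp_pos: [0.4602, -0.0824, 0.0858]
tool_rot: [0.988, 0.155, 0.001, 0.001]
force: [-4.6, 1.0, 29.7]
t: 12.3
tcp_pos: [0.4602, -0.0824, 0.0859]
tool_rot: [0.988, 0.155, 0.001, 0.001]
force: [-4.6, 0.2, 28.8]
```

View pics/s4.png

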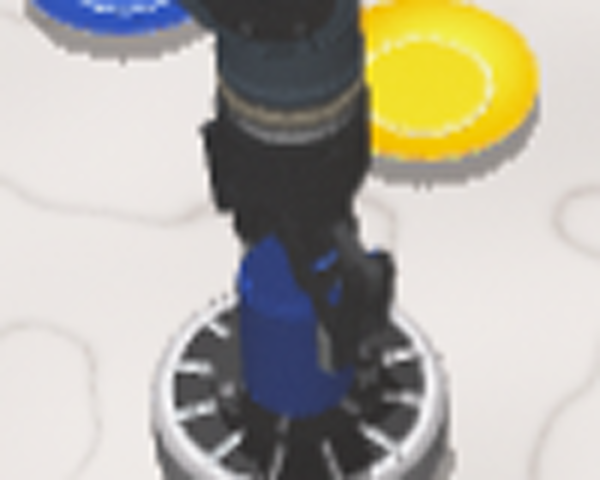

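The side view shows the pad down with the cup square in its middle. I'll lift and move toward the large saucer, stopping where the wrist camera can see it.

```bash
python3 -m creep '[{"slide":[0,0,-0.3],"angular":[0,0,0],"claw":-1},{"slide":[0,0,-0.5],"angular":[0,0,0],"claw":-1},{"slide":[0,0,-0.7],"angular":[0,0,0],"claw":-1},{"slide":[0,0,-1.5],"angular":[0,0,0],"claw":-1},{"slide":[0,0,-2.5],"angular":[0,0,0],"claw":-1},{"slide":[0,0,-2],"angular":[0,0,0],"claw":-1},{"slide":[0,0,0],"angular":[0,0,0],"claw":-1},{"slide":[0,0,0],"angular":[0,0,0],"claw":-1}]' 50
python3 -m creep '[{"slide":[0.55,-1.65,0],"angular":[0,0,0],"claw":-1},{"slide":[1.13,-3.36,0],"angular":[0,0,0],"claw":-1},{"slide":[1.13,-3.36,0],"angular":[0,0,0],"claw":-1},{"slide":[1.13,-3.36,0],"angular":[0,0,0],"claw":-1},{"slide":[1.13,-3.36,0],"angular":[0,0,0],"claw":-1},{"slide":[1.13,-3.36,0],"angular":[0,0,0],"claw":-1},{"slide":[1.13,-3.36,0],"angular":[0,0,0],"claw":-1},{"slide":[0.55,-1.65,0],"angular":[0,0,0],"claw":-1},{"slide":[0,0,0],"angular":[0,0,0],"claw":-1},{"slide":[0,0,0],"angular":[0,0,0],"claw":-1}]'
python3 - <<'E'
from h import *
for i in range(4): viewer.snapshot("top")
c,T=cam("wrist");s=manip.sense();a=viewer.snapshot("wrist");np.savez("w5.npz",T=T,a=a)
print(s["tcp_pos"],s["tool_rot"],s["force"],proj(c,T,[(.462,.302,.014),(.462,.302,.006)]))
cv2.imwrite("pics/w5.png",cv2.resize(a,(768,576)))
E
```

```text
t: 13.02
tcp_pos: [0.4599, -0.0821, 0.1582]
tool_rot: [0.988, 0.155, 0.001, 0.001]
force: [0.2, 0.3, -2.6]
finger_gap: 0.697
gripper_force: 75.7
t: 13.85
tcp_pos: [0.4611, 0.1661, 0.1561]
tool_rot: [0.988, 0.157, -0.002, 0.0]
force: [-0.2, -0.6, -2.5]
finger_gap: 0.696
gripper_force: 75.7
[0.46219432 0.16427321 0.15713823] [ 9.87996203e-01  1.54475938e-01 -8.26337538e-04  7.49876028e-05] [-0.27390287  0.2262348  -3.214599  ] [[125.32689303 139.08414586]
 [128.64728225 137.96013117]]
```

View pics/w5.png

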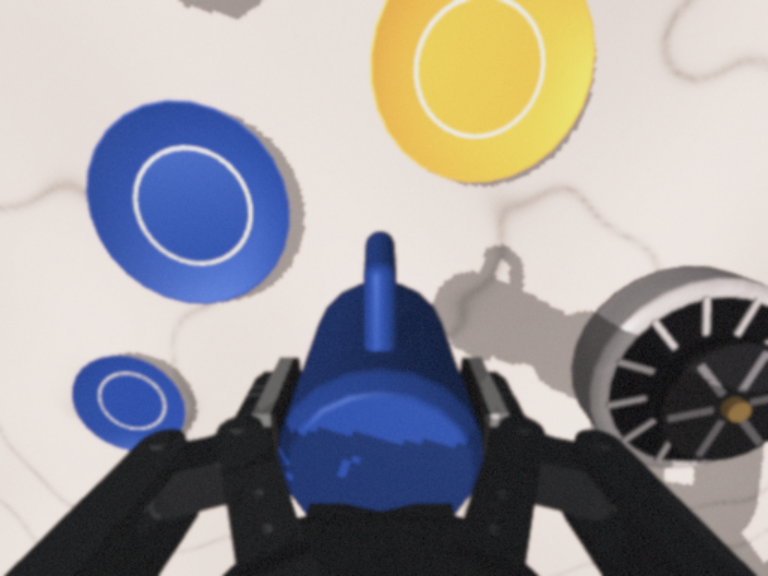

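The wrist view shows the large blue saucer's ring centred at (128.7,136.5) and its rim spanning 58–193 × 67–203 in native pixels. The small saucer is separate, lower left. I'll fit the rim on its plane.

```bash
python3 - <<'E'
from h import *
d=np.load("w5.npz");T=d["T"];a=d["a"];c=viewer.calibration("wrist")
b=a.astype(int);m=((b[...,0]-b[...,2]>60)).astype(np.uint8)
m=cv2.morphologyEx(m,cv2.MORPH_CLOSE,np.ones((5,5)))
n,l,st,ce=cv2.connectedComponentsWithStats(m)
i=l[115,128];m=(l==i).astype(np.uint8);print(st[i])
ct=max(cv2.findContours(m,0,1)[0],key=len).reshape(-1,2)
p=unproj(c,T,ct,.014)[:,:2].astype(np.float32);print("rim",cv2.minEnclosingCircle(p),cv2.fitEllipse(p))
w=((b.min(2)>105)&(l!=-1)).astype(np.uint8)
x,y,ww,hh=st[i,:4]
inner=cv2.erode(cv2.drawContours(np.zeros_like(m),[ct.reshape(-1,1,2)],-1,1,-1),np.ones((15,15)))
v=np.argwhere((b[...,2]>90)&(inner>0))[:,::-1]
q=unproj(c,T,v,.006)[:,:2].astype(np.float32);print("ring",len(q),cv2.fitEllipse(q))
print(manip.sense()["tcp_pos"])
E
```

```text
[   58    67   135   135 14139]
rim ((0.46194544434547424, 0.3017417788505554), 0.06861752271652222) ((0.4619816839694977, 0.3018564283847809), (0.13531863689422607, 0.13586726784706116), 154.0618133544922)
ring 1415 ((0.45870932936668396, 0.30091139674186707), (0.07817422598600388, 0.09135768562555313), 115.52607727050781)
[0.46241728 0.16423647 0.15737349]
```

```bash
python3 -m creep '[{"slide":[0.52,-1.63,0],"angular":[0,0,0],"claw":-1},{"slide":[1.05,-3.26,0],"angular":[0,0,0],"claw":-1},{"slide":[1.05,-3.26,0],"angular":[0,0,0],"claw":-1},{"slide":[1.05,-3.26,0],"angular":[0,0,0],"claw":-1},{"slide":[0.52,-1.63,0],"angular":[0,0,0],"claw":-1},{"slide":[0,0,0],"angular":[0,0,0],"claw":-1},{"slide":[0,0,3],"angular":[0,0,0],"claw":-1},{"slide":[0,0,3],"angular":[0,0,0],"claw":-1},{"slide":[0,0,2],"angular":[0,0,0],"claw":-1},{"slide":[0,0,0],"angular":[0,0,0],"claw":-1}]'
python3 -m creep '[{"slide":[0,0,0],"angular":[0,0,0],"claw":-1},{"slide":[0,0,0],"angular":[0,0,0],"claw":-1},{"slide":[0,0,0],"angular":[0,0,0],"claw":-1},{"slide":[0,0,0],"angular":[0,0,0],"claw":-1},{"slide":[0,0,0],"angular":[0,0,0],"claw":-1},{"slide":[0,0,0],"angular":[0,0,0],"claw":-1}]'
python3 - <<'E'
from h import *
c,T=cam("side");b=viewer.snapshot("side");w=viewer.snapshot("wrist");print(manip.sense()["tcp_pos"])
cv2.imwrite("pics/s6.png",np.hstack([cv2.resize(b[95:175,165:265],(400,320),interpolation=2),cv2.resize(w,(400,300))[:,:] if 0 else cv2.copyMakeBorder(cv2.resize(w,(400,300)),0,20,0,0,0)]))
E
```

```text
t: 14.93
tcp_pos: [0.4596, 0.2996, 0.074]
tool_rot: [0.988, 0.154, -0.005, 0.001]
force: [-0.5, 0.0, -2.3]
finger_gap: 0.694
gripper_force: 75.6
t: 15.43
tcp_pos: [0.4629, 0.3025, 0.0787]
tool_rot: [0.988, 0.155, 0.001, -0.0]
force: [0.4, 0.5, -2.4]
finger_gap: 0.699
gripper_force: 75.7
[0.4625951  0.30249839 0.07834545]
```

View pics/s6.png

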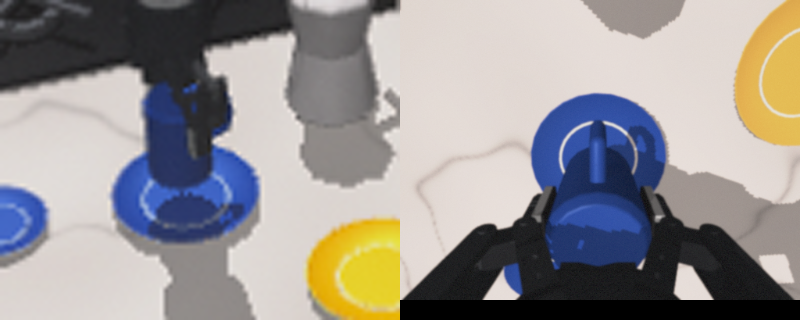

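Both views show the cup hanging over the large saucer's ring. In the side crop the cup is at column ≈181 and the ring at ≈186, so I'll check whether that is just perspective.

```bash
python3 - <<'E'
from h import *
c,T=cam("side")
for P in [(.4625,.3025,.006),(.4625,.3025,.0445),(.4625,.3025,.1295)]: print((proj(c,T,P)-[165,95]+.5)*4)
c,T=cam("wrist");th=np.radians(np.arange(0,360,5))
def f(r,z,x,y): return (proj(c,T,np.c_[x+r*np.cos(th),y+r*np.sin(th),0*th+z])+.5)*400/512
for x,y in((.4625,.3025),(.4655,.3025),(.4595,.3025)):
    p=f(.07,.014,x,y)+[400,0];print(x,p.min(0),p.max(0))
E
```

```text
[[184.75915287 194.35445091]]
[[182.04660281 163.89718042]]
[[175.82518242  93.38574631]]
0.4625 [530.07830141  90.9178968 ] [667.70336069 219.44281755]
0.4655 [530.70574649  87.69435235] [668.90866862 217.30214482]
0.4595 [529.45648473  94.11306   ] [666.50762689 221.56679175]
```

Perspective explains it, and the alignment is good to about 1.5 mm. Lowering gently.

```bash
python3 -m creep '[{"slide":[-0.1,0,1],"angular":[0,0,0],"claw":-1},{"slide":[0,0,1],"angular":[0,0,0],"claw":-1},{"slide":[0,0,0.7],"angular":[0,0,0],"claw":-1},{"slide":[0,0,0.4],"angular":[0,0,0],"claw":-1},{"slide":[0,0,0.2],"angular":[0,0,0],"claw":-1},{"slide":[0,0,0.1],"angular":[0,0,0],"claw":-1},{"slide":[0,0,0],"angular":[0,0,0],"claw":-1},{"slide":[0,0,0],"angular":[0,0,0],"claw":-1},{"slide":[0,0,0],"angular":[0,0,0],"claw":-1}]'
python3 -m creep '[{"slide":[0,0,0.1],"angular":[0,0,0],"claw":-1},{"slide":[0,0,0.1],"angular":[0,0,0],"claw":-1},{"slide":[0,0,0],"angular":[0,0,0],"claw":-1},{"slide":[0,0,0],"angular":[0,0,0],"claw":-1}]'
```

```text
t: 16.28
tcp_pos: [0.4617, 0.3022, 0.0441]
tool_rot: [0.988, 0.155, 0.0, -0.0]
force: [-0.2, -0.4, -1.8]
finger_gap: 0.7
gripper_force: 75.7
t: 16.62
tcp_pos: [0.4614, 0.302, 0.0418]
tool_rot: [0.988, 0.155, 0.0, 0.0]
force: [-0.0, 0.2, -2.6]
finger_gap: 0.697
gripper_force: 75.7
```

```bash
python3 -m creep '[{"slide":[0,0,0.1],"angular":[0,0,0],"claw":-1},{"slide":[0,0,0],"angular":[0,0,0],"claw":-1},{"slide":[0,0,0],"angular":[0,0,0],"claw":-1}]'
python3 -m creep '[{"slide":[0,0,0.05],"angular":[0,0,0],"claw":-1},{"slide":[0,0,0],"angular":[0,0,0],"claw":-1},{"slide":[0,0,0],"angular":[0,0,0],"claw":-1}]'
```

```text
t: 16.87
tcp_pos: [0.4614, 0.302, 0.0407]
tool_rot: [0.988, 0.155, -0.0, 0.0]
force: [-0.2, -0.5, -2.6]
finger_gap: 0.7
gripper_force: 75.7
t: 17.12
tcp_pos: [0.4614, 0.302, 0.0403]
tool_rot: [0.988, 0.155, -0.0, 0.0]
force: [-0.2, -0.4, -2.8]
finger_gap: 0.696
gripper_force: 75.7
```

```bash
python3 -m creep '[{"slide":[0,0,0.05],"angular":[0,0,0],"claw":-1},{"slide":[0,0,0],"angular":[0,0,0],"claw":-1},{"slide":[0,0,0],"angular":[0,0,0],"claw":-1}]'
python3 -m creep '[{"slide":[0,0,0.05],"angular":[0,0,0],"claw":-1},{"slide":[0,0,0],"angular":[0,0,0],"claw":-1},{"slide":[0,0,0],"angular":[0,0,0],"claw":-1}]'
```

```text
t: 17.37
tcp_pos: [0.4615, 0.3021, 0.0402]
tool_rot: [0.988, 0.155, 0.0, 0.0]
force: [-0.9, -0.7, 2.3]
finger_gap: 0.699
gripper_force: 76.0
t: 17.62
tcp_pos: [0.4614, 0.3021, 0.0401]
tool_rot: [0.988, 0.155, 0.0, -0.0]
force: [-2.0, -1.1, 6.2]
finger_gap: 0.698
gripper_force: 76.5
```

Contact made: z stopped at 0.040 and the force rose to 6 N. Reducing the grip, opening, and retreating straight up.

```bash
python3 -m creep '[{"slide":[0,0,0],"angular":[0,0,0],"claw":-1},{"slide":[0,0,0],"angular":[0,0,0],"claw":-1},{"slide":[0,0,0],"angular":[0,0,0],"claw":0.45},{"slide":[0,0,0],"angular":[0,0,0],"claw":0.5},{"slide":[0,0,0],"angular":[0,0,0],"claw":0.6},{"slide":[0,0,0],"angular":[0,0,0],"claw":0.75},{"slide":[0,0,0],"angular":[0,0,0],"claw":1},{"slide":[0,0,0],"angular":[0,0,0],"claw":1},{"slide":[0,0,0],"angular":[0,0,0],"claw":1},{"slide":[0,0,0],"angular":[0,0,0],"claw":1}]' 20
python3 -m creep '[{"slide":[0,0,-0.5],"angular":[0,0,0],"claw":1},{"slide":[0,0,-1],"angular":[0,0,0],"claw":1},{"slide":[0,0,-2],"angular":[0,0,0],"claw":1},{"slide":[0,0,-3],"angular":[0,0,0],"claw":1},{"slide":[0,0,-3.5],"angular":[0,0,0],"claw":1},{"slide":[0,0,-3.5],"angular":[0,0,0],"claw":1},{"slide":[0,0,-3.5],"angular":[0,0,0],"claw":1},{"slide":[0,0,-2],"angular":[0,0,0],"claw":1},{"slide":[0,0,0],"angular":[0,0,0],"claw":1},{"slide":[0,0,0],"angular":[0,0,0],"claw":1}]'
python3 - <<'E'
from h import *
w=viewer.snapshot("wrist");b=viewer.snapshot("side")
cv2.imwrite("pics/f.png",np.hstack([cv2.resize(w,(400,300)),cv2.resize(b[95:170,165:265],(400,300),interpolation=2)]))
E
```

```text
t: 18.45
tcp_pos: [0.4614, 0.302, 0.0392]
tool_rot: [0.988, 0.155, -0.0, 0.0]
force: [-0.3, -1.3, 0.4]
finger_gap: 1.0
gripper_force: 0.0
t: 19.28
tcp_pos: [0.462, 0.3023, 0.2315]
tool_rot: [0.988, 0.155, 0.002, -0.0]
force: [-0.4, -0.2, -0.5]
finger_gap: 0.998
gripper_force: 0.0
```

View pics/f.png

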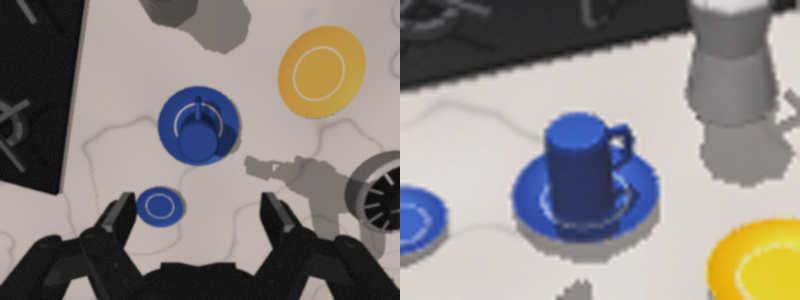

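The cup stands mouth down in the middle of the large blue saucer, and the gripper is clear of it.

```bash
python3 -c "
from station import ticket
print(ticket.sign_off())"
```

```text
the job is handed in; nothing more can be done
None
```

The blue cup was pressed on the rinser pad to its stop, held there about 2.5 s, and set mouth down in the middle of the large blue saucer; I handed the job in at about 19.4 s with no verdict returned, and I viewed 12 pictures, two over the limit of 10.

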